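# Pump a soap loaf out of its mould and slide it onto the curing board

### The arm

A 6-joint arm with a two-finger parallel gripper is mounted at the origin on the work surface. World frame = base frame: x ahead of the robot, y to its left, z up, the work surface at z = 0. Lengths are in m, angles in rad, forces in N, time in s.
With the tool pointing down it reaches from about 0.35 to 0.775 m from the base axis. Payload 5.5 kg.
Tool frame: the origin (TCP) lies on the centre line of the jaws, within the pads' length; the fingertips stand 22 mm ahead of it and the grasp point (between the pads) lies 3 mm ahead of it; z points along the fingers, y is the line along which they close (so a half turn about z gives the same grasp; the last joint's range is limited). The gripper opens to 85 mm and grips with 20 to 120 N. Pads are 22 mm wide; open, the fingers measure 114 mm over their backs; the gripper's body (76 mm by 85 mm) begins 54 mm behind the grasp point. The pads swing forward as they close: fully open they stand 13 mm farther back than shut.
Start: joints at [-1.418, 0.313, 0.046, 1.304, 0, 1.431], TCP at [0.166, -0.551, 0.253] pointing down, gripper open.
Joint ranges: [-2.76, 2.76], [-0.86, 1.69], [-1.03, 1.26], [-2.2, 2.34], [-1.47, 1.5], [-3.14, 3.14]. Speed limits (rad/s): [2.57, 2.57, 3.14, 3.14, 3.14, 3.14].

### API

Orientations are given as a rotation vector (axis times angle).
In Python, from cell import * gives the robot as it stands.
- The arm moves only by the tool servo_tool, never from a script. Its arguments are lists of equal length, an entry for each row: "rotation": the turn, a rotation vector about the tool's x, y, z scaled (see below), a list of three; "xyz": the shift along the tool's x, y, z scaled (see below), a list of three; "grip": the closure, from -1 (fully open) to 1 (shut). In form: {"rotation": [[ax, ay, az], ...], "xyz": [[x, y, z], ...], "grip": [grip, ...]}. A call has 1 to 12 rows; each row is the pose to reach, as a shift and turn from the pose commanded when the call began, along the tool's axes at that moment; what a row does not reach only later rows make up. The controller multiplies each number of a shift by 1 m and each number of a turn by 90 degrees. A row lasts 1/10 s, in which the tool goes at most 50 mm and 8.59 degrees, less where a joint would pass 70% of its speed; a pose out of reach is approached as far as the arm can. A call with a number of a shift or a turn outside -1 to 1 is refused whole. A call with a gripper value outside its range is refused whole. The fingers move at their own pace and stop on an object; the grip force is fixed at half the most. Time passes only in rows, so rows that repeat a pose let the fingers close. It gives the time, the measured TCP pose, the force, the opening and the grip force at its end, in the units of the state.
- get_state(): the state, without advancing time (a new reading comes with each control period).
- snapshot(name): name is "side" or "top" or "wrist"; returns the picture (384x512x3 uint8, red, green, blue); there is no depth.
- get_calibration(name): a dict with "camera_matrix" (3x3 intrinsics, pixels), "xyz" and "attitude" of the camera in the world; the wrist camera has in their place "tool_from_camera" (4x4, takes a point from camera to tool coordinates, whose origin is the TCP and whose axes are the flange's). Camera axes: x right, y down, z forward; pixel columns grow to the right and rows downward; lengths in m; the calibration is good to about 2 mm. A picture is of the moment at which its call begins: read the wrist's pose just before it. get_calibration takes no time and is no camera call.
- hand_in(): hands the job in; it is judged then, once.
The state is a dict: "time": time; "qpos": joint angles; "joint_velocities": joint speeds; "joint_efforts": joint torques, N m; "tool_pos": TCP position; "tcp_rot": TCP orientation; "ft_force": force on the tool from outside, world axes, zero at the start; "torque": the same for the moment, N m; "width": finger opening in m; "grasp_force": force on a finger pad.
Only numpy, scipy, OpenCV 4.12 (cv2) and the standard library are available. Lean on these libraries where they do the work, as an engineer would, in place of code of your own. Each camera call takes 0.05 s, during which the arm holds its last target. There are 200 camera calls.

### The job

Pump the spring-loaded hand lever of the mould ejector with full strokes, all the way down and letting it come all the way back up each time, until the lift plate has carried the soap loaf up completely out of the mould. Then slide the loaf sideways off the plate, without picking it up, so that it rests flat and wholly on the wooden curing board beside the mould, and leave the loaf that is already curing there undisturbed.

Things in the scene. Friction and masses are not known exactly. Their poses are not given: they have to be found in the camera images.
- ejector: Fixed bench unit: open-topped aluminium mould, outside 136 (x) x 96 (y), inside 116 x 76, rim 117 mm up. On its -y side a grey ratchet housing (x +-30, y -48 to -143, top 115) with bracket cheeks (x +-21, y -98 to -132, top 165); on its +y side the wooden curing board (x +-90, y 49 to 286, flat top 116). Origin on the bench under the mould's centre, z up, yaw varies.
- mould_rim (a point): Centre of the mould's mouth, level with its rim, 117 mm above the bench.
- board_mid (a point): Point on the top of the curing board (116 mm above the bench), at x 0, y +119 mm in the ejector's frame: middle of the free part of the board.
- lever (a joint): Pump lever angle (rad): 0 = raised at rest, where its spring brings it back; 0.7 = fully down at its stop. A full stroke ratchets the lift plate up about 14 mm (the first may be less); the ratchet re-engages only when the lever is back above about 0.1 rad. Takes 4 to 10 N at the handle. With the plate fully up further strokes do nothing.
- lever_grip (a point): Centre of the lever's black T handle, a round bar 100 mm long (along the ejector's x), 24 mm thick. The arm is 155 mm long; its pivot axis, along x, is at y -115, z 148 mm in the ejector's frame; the arm runs to -y, rising 0.35 rad at rest, falling 0.35 rad when down, so the handle's centre goes from 201 to 95 mm above the bench. Free bench below.
- plate_top (a point): Centre of the top face of the steel lift plate (108 x 68 mm) in the mould, on which the loaf stands. Starts 53 to 67 mm below the mould's rim; fully up it stands about 3 mm above the rim (120 mm above the bench). Friction and ratchet hold it at its height.
- loaf: The loaf of cream-coloured soap standing in the mould on the lift plate, a plain block 110 (x) x 70 (y) x 50 (z) mm, 0.3 to 0.5 kg. Origin at the centre of its underside. It starts wholly below the mould's rim.
- old_loaf: An identical loaf already curing at the far (+y) end of the board. Origin at the centre of its underside. Must stay where it is.
Mind the look-alikes: they are no part of the job. What is shaped like the loaf but purple or red is not meant.

How it is judged:
By the outcome, as a careful person would: the job done as asked, in the order asked, and still so for the second after the job is handed in, with the robot touching nothing.
It also fails if it takes over 72 s, if anything falls off the work surface, if the arm or the gripper's body presses on something with over 40 N, if the wrist force passes 120 N, or if a joint passes its speed limit or range.

## Working session

There is one attempt and no reset: what is moved stays moved. The work goes in short steps, Python scripts to look and compute and a tool call to move; the robot and the scene stay as the last step left them, time stands still between calls to the robot, and variables do not carry over. Pictures are saved under pics/ and viewed, at most 10 in all, crops included, and the job is handed in when it is done.

Besides the shell and the picture viewer there is one more tool, called after ">>>" by a JSON object that holds its "api" and its "payload", one argument or row to a line. servo_tool: Moves the arm, as the interface text tells. Shifts and turns lie within -1 to 1; 1 stands for 1 m of shift or 90 degrees of turn. Its arguments: {"type":"object","properties":{"rotation":{"type":"array","items":{"type":"array","items":{"type":"number"}}},"xyz":{"type":"array","items":{"type":"array","items":{"type":"number"}}},"grip":{"type":"array","items":{"type":"number"}}},"required":["rotation","xyz","grip"]}

```bash
mkdir -p pics
python3 - <<'E'
from cell import *
import cv2
for n in ("side","top"):
    im=snapshot(n); cv2.imwrite(f"pics/{n}0.png",im[...,::-1]); print(n,get_calibration(n))
s=get_state(); print(s)
E
```

```text
side {'camera_matrix': array([[432.88558942,   0.        , 247.66024584],
       [  0.        , 432.88558942, 192.86051861],
       [  0.        ,   0.        ,   1.        ]]), 'xyz': array([0.13356402, 0.70677392, 0.74323955]), 'attitude': array([-0.71162972,  2.56204804, -1.24247418])}
top {'camera_matrix': array([[403.56876803,   0.        , 256.00227624],
       [  0.        , 403.56876803, 186.362737  ],
       [  0.        ,   0.        ,   1.        ]]), 'xyz': array([0.36462638, 0.03440112, 1.09974406]), 'attitude': array([-2.11278954,  2.13901776, -0.172853  ])}
{'time': 0.1, 'qpos': array([-1.41759124e+00,  3.13898460e-01,  4.51274117e-02,  1.30358617e+00,
       -4.15130184e-05,  1.43119820e+00]), 'joint_velocities': array([-5.84060964e-05, -1.19642860e-03,  4.39106025e-03,  1.27811243e-03,
        1.26309697e-03,  9.10287729e-04]), 'joint_efforts': array([ 2.59351778e-03, -4.81726849e+01,  2.99243510e+01,  1.27585340e-02,
       -1.32610835e-04,  1.64441406e-05]), 'tool_pos': array([ 0.16588551, -0.55013433,  0.25252751]), 'tcp_rot': array([-3.10644130e+00, -4.58065379e-01,  8.18472510e-05]), 'ft_force': array([-0.3675416 ,  0.43635179, -0.22163371]), 'torque': array([-0.0220039 ,  0.04055187, -0.03539927]), 'grasp_force': 0.0, 'width': 0.08537732972794836}
```

View pics/top0.png

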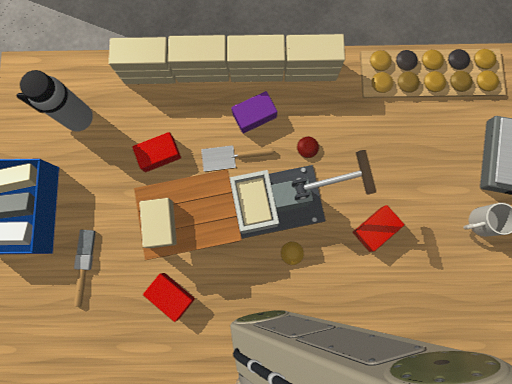

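View pics/side0.png

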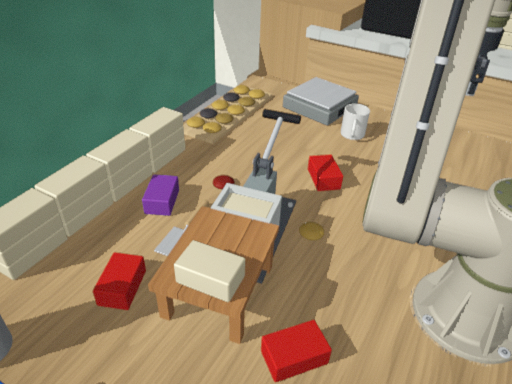

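The top view shows the ejector's mould around (255,202), handle at (366,172), and the old loaf at (157,222), with the board running left. The side view agrees: mould (245,207), handle (281,116), old loaf (210,270).

```bash
cat > h.py <<'E'
import numpy as np, cv2
from scipy.spatial.transform import Rotation as R
from cell import *
def ray(n,px,z):
    c=get_calibration(n); K=np.array(c["camera_matrix"]); Rm=R.from_rotvec(c["attitude"]).as_matrix()
    px=np.atleast_2d(np.asarray(px,float)); d=(Rm@np.linalg.inv(K)@np.c_[px,np.ones(len(px))].T).T
    o=np.array(c["xyz"]); return o+d*((z-o[2])/d[:,2])[:,None]
def proj(n,P):
    c=get_calibration(n); Rm=R.from_rotvec(c["attitude"]).as_matrix()
    q=(np.atleast_2d(P)-c["xyz"])@Rm@np.array(c["camera_matrix"]).T; return q[:,:2]/q[:,2:]
E
python3 - <<'E'
from h import *
im=cv2.imread("pics/top0.png"); hsv=cv2.cvtColor(im,cv2.COLOR_BGR2HSV)
def blob(m,seed,n,z,name):
    k,l,st,c=cv2.connectedComponentsWithStats(m.astype(np.uint8))
    ids=l[seed[1]-6:seed[1]+7,seed[0]-6:seed[0]+7]; ids=ids[ids>0]
    if len(ids)==0: print(name,"none",hsv[seed[1],seed[0]]);return
    i=np.bincount(ids.ravel()).argmax()
    ct=max(cv2.findContours((l==i).astype(np.uint8),0,2)[0],key=cv2.contourArea)
    P=ray(n,ct[:,0],z)[:,:2].astype(np.float32)
    r=cv2.minAreaRect(P*1000); print(name,st[i],np.round(r[0]),np.round(r[1]),round(r[2],1)); print(np.round(cv2.boxPoints(r)).tolist())
H,S,V=[hsv[...,i].astype(int) for i in range(3)]
print("samples",[hsv[y,x].tolist() for x,y in((366,172),(236,200),(255,202),(157,210),(190,205),(263,175))])
blob((S<30)&(V>170),(236,200),"top",.117,"rim")
blob((S<100)&(V>190)&(S>30),(157,215),"top",.166,"old")
blob((V<110)&(S>40),(366,165),"top",.205,"handle")
blob((S>100)&(H<13)&(V>80),(190,205),"top",.116,"board")
for p in((364,152),(369,192)): print(p,ray("top",[p],.205))
E
python3 -c "
import cv2
im=cv2.imread('pics/top0.png')[130:270,125:395];cv2.imwrite('pics/c0.png',cv2.resize(im,None,fx=2.9,fy=2.9,interpolation=cv2.INTER_CUBIC))"
```

```text
samples [[15, 98, 86], [32, 16, 213], [23, 68, 220], [23, 67, 221], [14, 173, 171], [30, 16, 64]]
rim [230 170  49  61 640] [503.  50.] [134.  96.] 10.8
[[428.0, 85.0], [446.0, -9.0], [578.0, 16.0], [560.0, 110.0]]
old [ 139  198   32   49 1308] [448. 280.] [106.  67.] 6.4
[[391.0, 307.0], [399.0, 241.0], [504.0, 252.0], [497.0, 319.0]]
handle [356 150  20  44 446] [ 552. -204.] [101.  23.] 11.0
[[500.0, -202.0], [505.0, -225.0], [604.0, -206.0], [600.0, -183.0]]
board [187 201   1   1   1] [502. 215.] [0. 0.] 0.0
[[502.0, 215.0], [502.0, 215.0], [502.0, 215.0], [502.0, 215.0]]
(364, 152) [[ 0.59731882 -0.20352668  0.205     ]]
(369, 192) [[ 0.5049818  -0.20939922  0.205     ]]
```

View pics/c0.png

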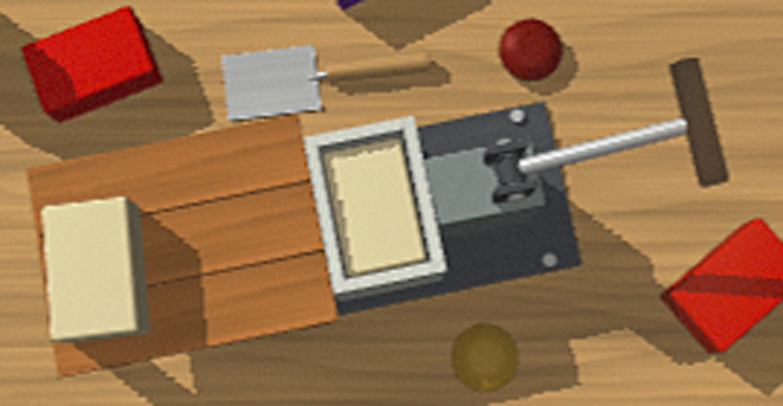

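>>> {"api": "servo_tool", "payload": {
  "rotation": [
    [0, 0, -0.933],
    [0, 0, -0.933],
    [0, 0, -0.933],
    [0, 0, -0.933],
    [0, 0, -0.933],
    [0, 0, -0.933],
    [0, 0, -0.933],
    [0, 0, -0.933],
    [0, 0, -0.933],
    [0, 0, -0.933],
    [0, 0, -0.933],
    [0, 0, -0.933]
  ],
  "xyz": [
    [0, 0, -0.03],
    [0.468, -0.215, -0.03],
    [0.468, -0.215, -0.03],
    [0.468, -0.215, -0.03],
    [0.468, -0.215, -0.03],
    [0.468, -0.215, -0.03],
    [0.468, -0.215, -0.03],
    [0.468, -0.215, -0.03],
    [0.468, -0.215, -0.03],
    [0.468, -0.215, -0.03],
    [0.468, -0.215, -0.03],
    [0.468, -0.215, -0.03]
  ],
  "grip": [1, 1, 1, 1, 1, 1, 1, 1, 1, 1, 1, 1]
}}

```text
time: 1.3
tool_pos: [0.5545, -0.2061, 0.2824]
tcp_rot: [-1.997, -2.424, -0.001]
ft_force: [-0.0, 0.3, -0.1]
width: -0.0001
grasp_force: 0.0
```

>>> {"api": "servo_tool", "payload": {
  "rotation": [
    [0, 0, 0],
    [0, 0, 0],
    [0, 0, 0],
    [0, 0, 0],
    [0, 0, 0],
    [0, 0, 0],
    [0, 0, 0],
    [0, 0, 0],
    [0, 0, 0],
    [0, 0, 0],
    [0, 0, 0],
    [0, 0, 0]
  ],
  "xyz": [
    [-0.003, 0, 0.03],
    [-0.003, 0, 0.045],
    [-0.003, 0, 0.06],
    [-0.003, 0, 0.072],
    [-0.003, 0, 0.084],
    [-0.003, 0, 0.096],
    [-0.003, 0, 0.108],
    [-0.003, 0, 0.12],
    [-0.003, 0, 0.132],
    [-0.003, 0, 0.142],
    [-0.003, 0, 0.148],
    [-0.003, 0, 0.148]
  ],
  "grip": [1, 1, 1, 1, 1, 1, 1, 1, 1, 1, 1, 1]
}}

```text
time: 2.5
tool_pos: [0.5524, -0.2109, 0.1352]
tcp_rot: [-2.001, -2.419, -0.005]
ft_force: [-0.6, 3.0, 10.8]
width: 0.0001
grasp_force: 5.2
```

>>> {"api": "servo_tool", "payload": {
  "rotation": [
    [0, 0, 0],
    [0, 0, 0],
    [0, 0, 0],
    [0, 0, 0]
  ],
  "xyz": [
    [0, 0, 0.003],
    [0, 0, 0.006],
    [0, 0, 0.006],
    [0, 0, 0.006]
  ],
  "grip": [1, 1, 1, 1]
}}

```text
time: 2.9
tool_pos: [0.5522, -0.2097, 0.13]
tcp_rot: [-2.0, -2.419, -0.007]
ft_force: [-1.6, 6.9, 12.0]
width: -0.0001
grasp_force: 6.0
```

Run:
```python
from h import *
cv2.imwrite("pics/side1.png",cv2.resize(snapshot("side")[80:260,190:330,::-1],None,fx=3,fy=3,interpolation=cv2.INTER_CUBIC))
```

```text
(no output)
```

View pics/side1.png

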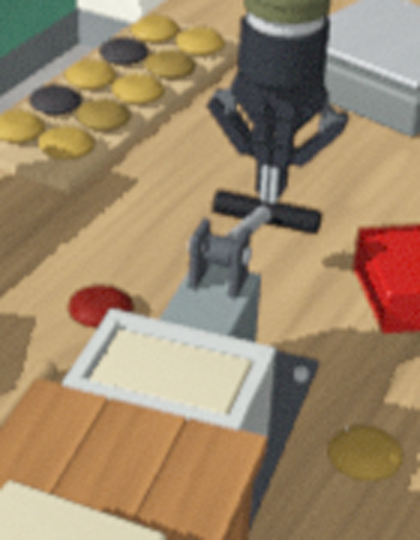

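The side view shows the lever pressed well down by the closed fingertips on the handle; the loaf has risen in the mould. I'll feel for the stop.

>>> {"api": "servo_tool", "payload": {
  "rotation": [
    [0, 0, 0],
    [0, 0, 0],
    [0, 0, 0]
  ],
  "xyz": [
    [0, 0, 0.002],
    [0, 0, 0.003],
    [0, 0, 0.003]
  ],
  "grip": [1, 1, 1]
}}

```text
time: 3.25
tool_pos: [0.5522, -0.2094, 0.1282]
tcp_rot: [-2.0, -2.42, -0.008]
ft_force: [-4.2, 9.9, 20.1]
width: -0.0001
grasp_force: 9.6
```

>>> {"api": "servo_tool", "payload": {
  "rotation": [
    [0, 0, 0],
    [0, 0, 0],
    [0, 0, 0],
    [0, 0, 0],
    [0, 0, 0],
    [0, 0, 0],
    [0, 0, 0],
    [0, 0, 0],
    [0, 0, 0]
  ],
  "xyz": [
    [0, 0, -0.015],
    [0, 0, -0.03],
    [0, 0, -0.05],
    [0, 0, -0.07],
    [0, 0, -0.09],
    [0, 0, -0.107],
    [0, 0, -0.12],
    [0, 0, -0.12],
    [0, 0, -0.12]
  ],
  "grip": [1, 1, 1, 1, 1, 1, 1, 1, 1]
}}

```text
time: 4.15
tool_pos: [0.5521, -0.2121, 0.2452]
tcp_rot: [-2.002, -2.418, -0.0]
ft_force: [-0.1, 0.4, -0.1]
width: 0.0002
grasp_force: 0.0
```

Run:
```python
from h import *
cv2.imwrite("pics/side2.png",cv2.resize(snapshot("side")[80:260,190:330,::-1],None,fx=3,fy=3,interpolation=cv2.INTER_CUBIC))
```

```text
(no output)
```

View pics/side2.png

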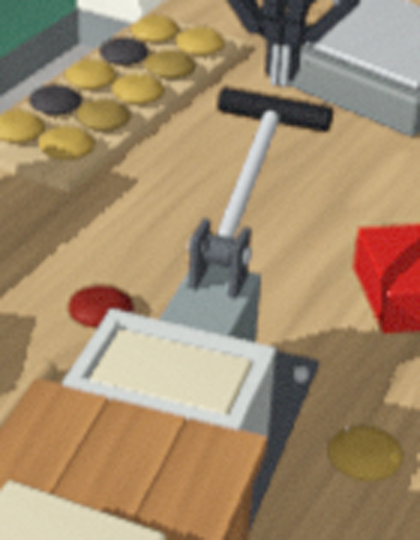

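The lever is back up, and the loaf is held a bit higher in the mould. Next stroke.

>>> {"api": "servo_tool", "payload": {
  "rotation": [
    [0, 0, 0],
    [0, 0, 0],
    [0, 0, 0],
    [0, 0, 0],
    [0, 0, 0],
    [0, 0, 0],
    [0, 0, 0],
    [0, 0, 0],
    [0, 0, 0],
    [0, 0, 0],
    [0, 0, 0]
  ],
  "xyz": [
    [0, 0, 0.01],
    [0, 0, 0.022],
    [0, 0, 0.036],
    [0, 0, 0.05],
    [0, 0, 0.064],
    [0, 0, 0.078],
    [0, 0, 0.092],
    [0, 0, 0.106],
    [0, 0, 0.115],
    [0, 0, 0.12],
    [0, 0, 0.12]
  ],
  "grip": [1, 1, 1, 1, 1, 1, 1, 1, 1, 1, 1]
}}

```text
time: 5.3
tool_pos: [0.553, -0.2101, 0.1282]
tcp_rot: [-2.001, -2.421, -0.008]
ft_force: [-2.5, 9.6, 21.0]
width: 0.0001
grasp_force: 10.1
```

>>> {"api": "servo_tool", "payload": {
  "rotation": [
    [0, 0, 0],
    [0, 0, 0],
    [0, 0, 0],
    [0, 0, 0],
    [0, 0, 0],
    [0, 0, 0],
    [0, 0, 0],
    [0, 0, 0],
    [0, 0, 0],
    [0, 0, 0]
  ],
  "xyz": [
    [0, 0, 0],
    [0, 0, -0.015],
    [0, 0, -0.03],
    [0, 0, -0.05],
    [0, 0, -0.07],
    [0, 0, -0.09],
    [0, 0, -0.107],
    [0, 0, -0.12],
    [0, 0, -0.12],
    [0, 0, -0.12]
  ],
  "grip": [1, 1, 1, 1, 1, 1, 1, 1, 1, 1]
}}

```text
time: 6.3
tool_pos: [0.5521, -0.2123, 0.2447]
tcp_rot: [-2.003, -2.418, 0.0]
ft_force: [0.6, 0.8, -0.4]
width: 0.0004
grasp_force: 0.0
```

>>> {"api": "servo_tool", "payload": {
  "rotation": [
    [0, 0, 0],
    [0, 0, 0],
    [0, 0, 0],
    [0, 0, 0],
    [0, 0, 0],
    [0, 0, 0],
    [0, 0, 0],
    [0, 0, 0],
    [0, 0, 0],
    [0, 0, 0],
    [0, 0, 0],
    [0, 0, 0]
  ],
  "xyz": [
    [0, 0, 0.01],
    [0, 0, 0.022],
    [0, 0, 0.036],
    [0, 0, 0.05],
    [0, 0, 0.064],
    [0, 0, 0.078],
    [0, 0, 0.092],
    [0, 0, 0.106],
    [0, 0, 0.115],
    [0, 0, 0.12],
    [0, 0, 0.12],
    [0, 0, 0.12]
  ],
  "grip": [1, 1, 1, 1, 1, 1, 1, 1, 1, 1, 1, 1]
}}

```text
time: 7.5
tool_pos: [0.5529, -0.21, 0.1281]
tcp_rot: [-2.001, -2.421, -0.008]
ft_force: [-2.5, 9.3, 21.9]
width: -0.0001
grasp_force: 11.1
```

>>> {"api": "servo_tool", "payload": {
  "rotation": [
    [0, 0, 0],
    [0, 0, 0],
    [0, 0, 0],
    [0, 0, 0],
    [0, 0, 0],
    [0, 0, 0],
    [0, 0, 0],
    [0, 0, 0],
    [0, 0, 0],
    [0, 0, 0]
  ],
  "xyz": [
    [0, 0, 0],
    [0, 0, -0.015],
    [0, 0, -0.03],
    [0, 0, -0.05],
    [0, 0, -0.07],
    [0, 0, -0.09],
    [0, 0, -0.107],
    [0, 0, -0.12],
    [0, 0, -0.12],
    [0, 0, -0.12]
  ],
  "grip": [1, 1, 1, 1, 1, 1, 1, 1, 1, 1]
}}

```text
time: 8.5
tool_pos: [0.552, -0.2123, 0.2445]
tcp_rot: [-2.002, -2.418, 0.0]
ft_force: [-0.3, -1.0, -0.9]
width: 0.0002
grasp_force: 0.0
```

Run:
```python
from h import *
cv2.imwrite("pics/side3.png",cv2.resize(snapshot("side")[80:260,190:330,::-1],None,fx=3,fy=3,interpolation=cv2.INTER_CUBIC))
```

```text
(no output)
```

View pics/side3.png

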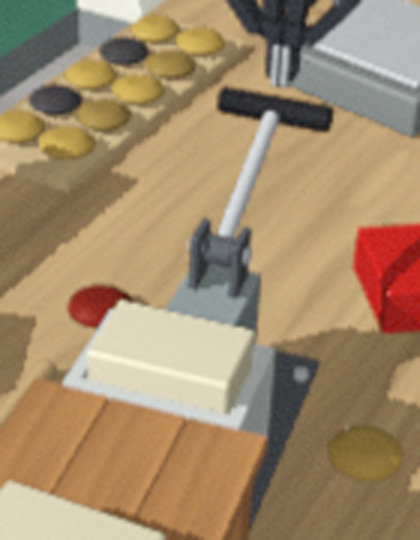

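After three strokes the loaf stands about half out of the mould. Three more strokes.

>>> {"api": "servo_tool", "payload": {
  "rotation": [
    [0, 0, 0],
    [0, 0, 0],
    [0, 0, 0],
    [0, 0, 0],
    [0, 0, 0],
    [0, 0, 0],
    [0, 0, 0],
    [0, 0, 0],
    [0, 0, 0],
    [0, 0, 0],
    [0, 0, 0],
    [0, 0, 0]
  ],
  "xyz": [
    [0, 0, 0.01],
    [0, 0, 0.022],
    [0, 0, 0.036],
    [0, 0, 0.05],
    [0, 0, 0.064],
    [0, 0, 0.078],
    [0, 0, 0.092],
    [0, 0, 0.106],
    [0, 0, 0.115],
    [0, 0, 0.12],
    [0, 0, 0.12],
    [0, 0, 0.12]
  ],
  "grip": [1, 1, 1, 1, 1, 1, 1, 1, 1, 1, 1, 1]
}}

```text
time: 9.75
tool_pos: [0.553, -0.2102, 0.1281]
tcp_rot: [2.001, 2.421, 0.007]
ft_force: [-2.7, 9.4, 21.3]
width: -0.0001
grasp_force: 10.5
```

>>> {"api": "servo_tool", "payload": {
  "rotation": [
    [0, 0, 0],
    [0, 0, 0],
    [0, 0, 0],
    [0, 0, 0],
    [0, 0, 0],
    [0, 0, 0],
    [0, 0, 0],
    [0, 0, 0],
    [0, 0, 0],
    [0, 0, 0]
  ],
  "xyz": [
    [0, 0, 0],
    [0, 0, -0.015],
    [0, 0, -0.03],
    [0, 0, -0.05],
    [0, 0, -0.07],
    [0, 0, -0.09],
    [0, 0, -0.107],
    [0, 0, -0.12],
    [0, 0, -0.12],
    [0, 0, -0.12]
  ],
  "grip": [1, 1, 1, 1, 1, 1, 1, 1, 1, 1]
}}

```text
time: 10.75
tool_pos: [0.5521, -0.2123, 0.2447]
tcp_rot: [-2.003, -2.418, 0.0]
ft_force: [-0.8, 0.4, -1.2]
width: -0.0001
grasp_force: 0.0
```

>>> {"api": "servo_tool", "payload": {
  "rotation": [
    [0, 0, 0],
    [0, 0, 0],
    [0, 0, 0],
    [0, 0, 0],
    [0, 0, 0],
    [0, 0, 0],
    [0, 0, 0],
    [0, 0, 0],
    [0, 0, 0],
    [0, 0, 0],
    [0, 0, 0],
    [0, 0, 0]
  ],
  "xyz": [
    [0, 0, 0.01],
    [0, 0, 0.022],
    [0, 0, 0.036],
    [0, 0, 0.05],
    [0, 0, 0.064],
    [0, 0, 0.078],
    [0, 0, 0.092],
    [0, 0, 0.106],
    [0, 0, 0.115],
    [0, 0, 0.12],
    [0, 0, 0.12],
    [0, 0, 0.12]
  ],
  "grip": [1, 1, 1, 1, 1, 1, 1, 1, 1, 1, 1, 1]
}}

```text
time: 11.95
tool_pos: [0.5529, -0.2099, 0.1281]
tcp_rot: [-2.001, -2.421, -0.008]
ft_force: [-2.5, 8.9, 22.4]
width: 0.0
grasp_force: 11.2
```

>>> {"api": "servo_tool", "payload": {
  "rotation": [
    [0, 0, 0],
    [0, 0, 0],
    [0, 0, 0],
    [0, 0, 0],
    [0, 0, 0],
    [0, 0, 0],
    [0, 0, 0],
    [0, 0, 0],
    [0, 0, 0],
    [0, 0, 0]
  ],
  "xyz": [
    [0, 0, 0],
    [0, 0, -0.015],
    [0, 0, -0.03],
    [0, 0, -0.05],
    [0, 0, -0.07],
    [0, 0, -0.09],
    [0, 0, -0.107],
    [0, 0, -0.12],
    [0, 0, -0.12],
    [0, 0, -0.12]
  ],
  "grip": [1, 1, 1, 1, 1, 1, 1, 1, 1, 1]
}}

```text
time: 12.95
tool_pos: [0.5521, -0.2123, 0.2445]
tcp_rot: [-2.002, -2.418, 0.0]
ft_force: [-0.6, -0.4, 0.3]
width: 0.0002
grasp_force: 0.0
```

>>> {"api": "servo_tool", "payload": {
  "rotation": [
    [0, 0, 0],
    [0, 0, 0],
    [0, 0, 0],
    [0, 0, 0],
    [0, 0, 0],
    [0, 0, 0],
    [0, 0, 0],
    [0, 0, 0],
    [0, 0, 0],
    [0, 0, 0],
    [0, 0, 0],
    [0, 0, 0]
  ],
  "xyz": [
    [0, 0, 0.01],
    [0, 0, 0.022],
    [0, 0, 0.036],
    [0, 0, 0.05],
    [0, 0, 0.064],
    [0, 0, 0.078],
    [0, 0, 0.092],
    [0, 0, 0.106],
    [0, 0, 0.115],
    [0, 0, 0.12],
    [0, 0, 0.12],
    [0, 0, 0.12]
  ],
  "grip": [1, 1, 1, 1, 1, 1, 1, 1, 1, 1, 1, 1]
}}

```text
time: 14.15
tool_pos: [0.552, -0.2098, 0.128]
tcp_rot: [-2.0, -2.42, -0.006]
ft_force: [-6.1, 10.0, 23.0]
width: -0.0003
grasp_force: 11.9
```

>>> {"api": "servo_tool", "payload": {
  "rotation": [
    [0, 0, 0],
    [0, 0, 0],
    [0, 0, 0],
    [0, 0, 0],
    [0, 0, 0],
    [0, 0, 0],
    [0, 0, 0],
    [0, 0, 0],
    [0, 0, 0],
    [0, 0, 0]
  ],
  "xyz": [
    [0, 0, 0],
    [0, 0, -0.015],
    [0, 0, -0.03],
    [0, 0, -0.05],
    [0, 0, -0.07],
    [0, 0, -0.09],
    [0, 0, -0.107],
    [0, 0, -0.12],
    [0, 0, -0.12],
    [0, 0, -0.12]
  ],
  "grip": [1, 1, 1, 1, 1, 1, 1, 1, 1, 1]
}}

```text
time: 15.15
tool_pos: [0.5521, -0.2123, 0.2445]
tcp_rot: [-2.002, -2.418, 0.0]
ft_force: [0.1, -0.5, -0.9]
width: 0.0001
grasp_force: 0.0
```

Run:
```python
from h import *
im=np.ascontiguousarray(snapshot("side")[...,::-1]); cv2.imwrite("pics/side4f.png",im); cv2.imwrite("pics/top4.png",snapshot("top")[...,::-1])
e=np.array([.503,.050]);c,s=np.cos(np.radians(10.8)),np.sin(np.radians(10.8))
W=lambda x,y,z:[e[0]+(c*x-s*y)/1e3,e[1]+(s*x+c*y)/1e3,z/1e3]
for zz in (120,170):
  for a in proj("side",[W(x,y,zz) for x in(-55,55) for y in(-35,35)]): print(zz,a.round(1)); cv2.circle(im,tuple(int(round(v)) for v in a),1,(0,0,255),-1)
cv2.imwrite("pics/side4.png",cv2.resize(im[110:310,140:320],None,fx=3,fy=3,interpolation=cv2.INTER_CUBIC))
```

```text
120 [274.8 196.7]
120 [265.5 215.7]
120 [230.  185.9]
120 [218.5 203.8]
170 [276.2 179.2]
170 [266.6 197.8]
170 [229.9 168.6]
170 [218.1 186.1]
```

View pics/side4.png

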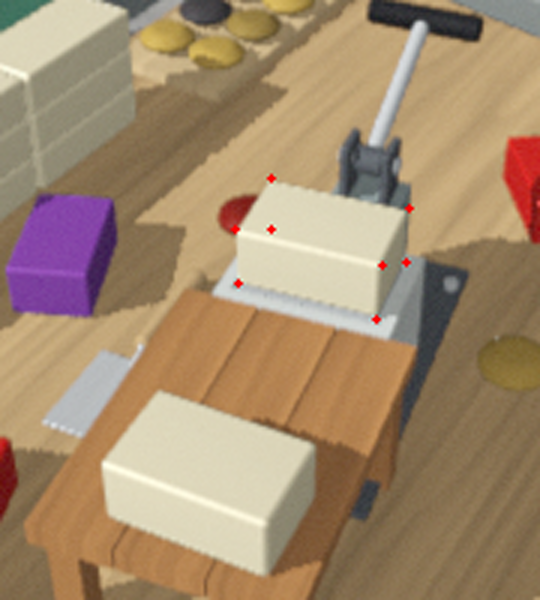

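The loaf now appears fully above the rim (bottom front edge near side pixels (220,204)–(266,214)). One extra stroke to confirm nothing more moves.

>>> {"api": "servo_tool", "payload": {
  "rotation": [
    [0, 0, 0],
    [0, 0, 0],
    [0, 0, 0],
    [0, 0, 0],
    [0, 0, 0],
    [0, 0, 0],
    [0, 0, 0],
    [0, 0, 0],
    [0, 0, 0],
    [0, 0, 0],
    [0, 0, 0],
    [0, 0, 0]
  ],
  "xyz": [
    [0, 0, 0.01],
    [0, 0, 0.022],
    [0, 0, 0.036],
    [0, 0, 0.05],
    [0, 0, 0.064],
    [0, 0, 0.078],
    [0, 0, 0.092],
    [0, 0, 0.106],
    [0, 0, 0.115],
    [0, 0, 0.12],
    [0, 0, 0.12],
    [0, 0, 0.12]
  ],
  "grip": [1, 1, 1, 1, 1, 1, 1, 1, 1, 1, 1, 1]
}}

```text
time: 16.45
tool_pos: [0.5522, -0.2102, 0.1281]
tcp_rot: [-2.001, -2.42, -0.006]
ft_force: [-5.2, 7.9, 22.1]
width: -0.0001
grasp_force: 10.8
```

>>> {"api": "servo_tool", "payload": {
  "rotation": [
    [0, 0, 0],
    [0, 0, 0],
    [0, 0, 0],
    [0, 0, 0],
    [0, 0, 0],
    [0, 0, 0],
    [0, 0, 0],
    [0, 0, 0],
    [0, 0, 0],
    [0, 0, 0]
  ],
  "xyz": [
    [0, 0, 0],
    [0, 0, -0.015],
    [0, 0, -0.03],
    [0, 0, -0.05],
    [0, 0, -0.07],
    [0, 0, -0.09],
    [0, 0, -0.107],
    [0, 0, -0.12],
    [0, 0, -0.12],
    [0, 0, -0.12]
  ],
  "grip": [1, 1, 1, 1, 1, 1, 1, 1, 1, 1]
}}

```text
time: 17.45
tool_pos: [0.5522, -0.2123, 0.2448]
tcp_rot: [-2.003, -2.419, 0.0]
ft_force: [0.0, 0.1, -0.5]
width: 0.0001
grasp_force: 0.0
```

Run:
```python
from h import *
a=cv2.imread("pics/side4f.png").astype(int); b=snapshot("side")[...,::-1].astype(int)
d=np.abs(a-b).max(2)[165:225,210:285]; print("diff",d.mean(),(d>40).sum())
t=cv2.cvtColor(snapshot("top")[...,::-1].copy(),cv2.COLOR_BGR2HSV).astype(int); cv2.imwrite("pics/top5.png",cv2.cvtColor(t.astype(np.uint8),cv2.COLOR_HSV2BGR))
m=((t[...,1]>40)&(t[...,1]<100)&(t[...,2]>190)&(abs(t[...,0]-23)<4)).astype(np.uint8)
k,l,st,c=cv2.connectedComponentsWithStats(m)
for sd in((255,200),(157,215)):
  i=l[sd[1],sd[0]]; ct=max(cv2.findContours((l==i).astype(np.uint8),0,2)[0],key=cv2.contourArea)
  for z in(.17,) if sd[0]==255 else (.166,):
    r=cv2.minAreaRect((ray("top",ct[:,0],z)[:,:2]*1000).astype(np.float32)); print(st[i],np.round(r[0],1),np.round(r[1],1),round(r[2],1),np.round(cv2.boxPoints(r)).tolist())
s=get_state(); print(s["qpos"])
```

```text
diff 2.3917777777777776 0
[ 234  172   38   50 1289] [503.5  53. ] [106.2  67.5] 11.3 [[445.0, 76.0], [458.0, 9.0], [562.0, 30.0], [549.0, 97.0]]
[ 140  198   31   49 1264] [447.8 279.5] [105.7  66.4] 6.2 [[392.0, 307.0], [399.0, 241.0], [504.0, 252.0], [497.0, 318.0]]
[-5.02841320e-01  3.49692038e-01  7.60760676e-02  1.29975236e+00
 -1.17834120e-05  8.80448424e-01]
```

The loaf is fully up (no change with the extra stroke). Now I move behind the loaf's -y face with the fingers spread along ejector x.

>>> {"api": "servo_tool", "payload": {
  "rotation": [
    [0, 0, 0],
    [0, 0, 0],
    [0, 0, 0],
    [0, 0, 0],
    [0, 0, 0],
    [0, 0, 0],
    [0, 0, 0],
    [0, 0, 0],
    [0, 0, 0],
    [0, 0, 0]
  ],
  "xyz": [
    [0, 0, -0.03],
    [0.03, 0, -0.03],
    [0.07, 0, -0.03],
    [0.11, 0, -0.03],
    [0.15, 0, -0.03],
    [0.19, 0.001, -0.03],
    [0.207, 0.001, -0.03],
    [0.207, 0.001, -0.03],
    [0.207, 0.001, -0.03],
    [0.207, 0.001, -0.03]
  ],
  "grip": [1, 1, 1, 1, 1, 0, -0.4, -0.4, -0.4, -0.4]
}}

```text
time: 18.55
tool_pos: [0.5151, -0.0099, 0.2757]
tcp_rot: [-2.005, -2.418, 0.001]
ft_force: [-0.3, 0.8, -0.4]
width: 0.0597
grasp_force: 0.0
```

Lower from 0.276 to 0.147.

>>> {"api": "servo_tool", "payload": {
  "rotation": [
    [0, 0, 0],
    [0, 0, 0],
    [0, 0, 0],
    [0, 0, 0],
    [0, 0, 0],
    [0, 0, 0],
    [0, 0, 0]
  ],
  "xyz": [
    [0, 0, 0.025],
    [0, 0, 0.05],
    [0, 0, 0.075],
    [0, 0, 0.1],
    [0, 0, 0.12],
    [0, 0, 0.128],
    [0, 0, 0.128]
  ],
  "grip": [-0.4, -0.4, -0.4, -0.4, -0.4, -0.4, -0.4]
}}

```text
time: 19.25
tool_pos: [0.5143, -0.0098, 0.147]
tcp_rot: [-2.004, -2.416, 0.002]
ft_force: [-0.5, 0.2, 0.0]
width: 0.0597
grasp_force: 0.0
```

Run:
```python
from h import *
cv2.imwrite("pics/side6.png",cv2.resize(snapshot("side")[80:280,170:330,::-1],None,fx=3,fy=3,interpolation=cv2.INTER_CUBIC))
```

```text
(no output)
```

View pics/side6.png

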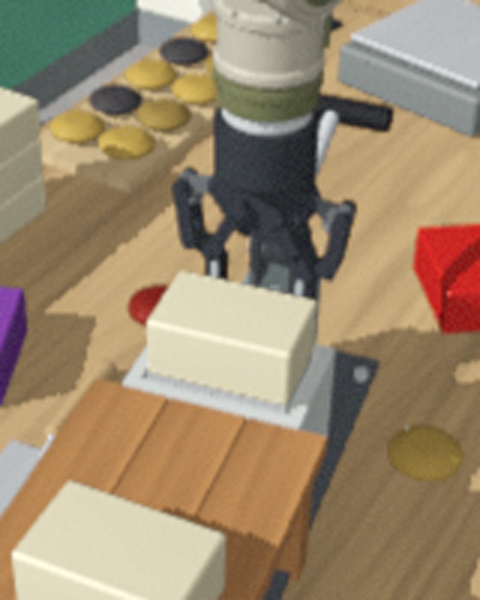

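The fingers stand symmetrically behind the loaf, clear of everything. Pushing +y slowly.

>>> {"api": "servo_tool", "payload": {
  "rotation": [
    [0, 0, 0],
    [0, 0, 0],
    [0, 0, 0],
    [0, 0, 0],
    [0, 0, 0],
    [0, 0, 0],
    [0, 0, 0],
    [0, 0, 0],
    [0, 0, 0],
    [0, 0, 0],
    [0, 0, 0],
    [0, 0, 0]
  ],
  "xyz": [
    [0.006, 0, 0],
    [0.012, 0, 0],
    [0.018, 0, 0],
    [0.024, 0, 0],
    [0.03, 0, 0],
    [0.036, 0, 0],
    [0.042, 0, 0],
    [0.048, 0, 0],
    [0.054, 0, 0],
    [0.06, 0, 0],
    [0.066, 0, 0],
    [0.07, 0, 0]
  ],
  "grip": [-0.4, -0.4, -0.4, -0.4, -0.4, -0.4, -0.4, -0.4, -0.4, -0.4, -0.4, -0.4]
}}

```text
time: 20.5
tool_pos: [0.5013, 0.0606, 0.1479]
tcp_rot: [-2.002, -2.419, 0.0]
ft_force: [-0.6, -2.4, 0.6]
width: 0.0598
grasp_force: 1.5
```

>>> {"api": "servo_tool", "payload": {
  "rotation": [
    [0, 0, 0],
    [0, 0, 0],
    [0, 0, 0],
    [0, 0, 0],
    [0, 0, 0],
    [0, 0, 0],
    [0, 0, 0],
    [0, 0, 0],
    [0, 0, 0],
    [0, 0, 0],
    [0, 0, 0],
    [0, 0, 0]
  ],
  "xyz": [
    [0.006, 0, 0],
    [0.012, 0, 0],
    [0.018, 0, 0],
    [0.024, 0, 0],
    [0.03, 0, 0],
    [0.036, 0, 0],
    [0.042, 0, 0],
    [0.048, 0, 0],
    [0.053, 0, 0],
    [0.057, 0, 0],
    [0.06, 0, 0],
    [0.06, 0, 0]
  ],
  "grip": [-0.4, -0.4, -0.4, -0.4, -0.4, -0.4, -0.4, -0.4, -0.4, -0.4, -0.4, -0.4]
}}

```text
time: 21.7
tool_pos: [0.4906, 0.1193, 0.1484]
tcp_rot: [-2.003, -2.42, -0.001]
ft_force: [0.6, -0.5, -0.0]
width: 0.0598
grasp_force: 0.0
```

Run:
```python
from h import *
cv2.imwrite("pics/top7.png",snapshot("top")[...,::-1]);cv2.imwrite("pics/side7.png",cv2.resize(snapshot("side")[100:340,130:330,::-1],None,fx=2.5,fy=2.5,interpolation=cv2.INTER_CUBIC))
```

```text
(no output)
```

View pics/side7.png

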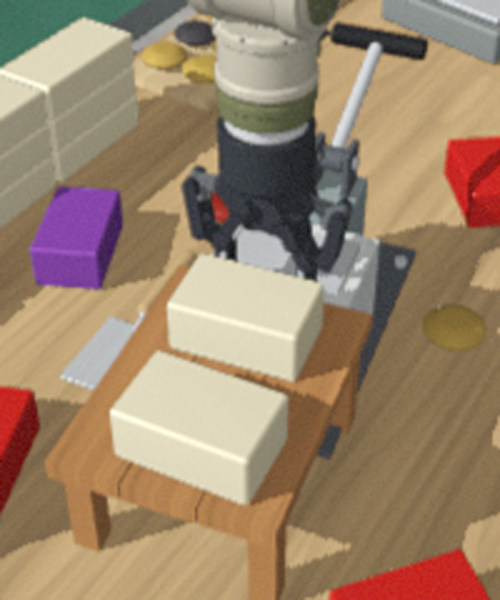

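The loaf lies flat on the board, clear of the mould and with a gap to the old loaf. Back off, rise and measure.

>>> {"api": "servo_tool", "payload": {
  "rotation": [
    [0, 0, 0],
    [0, 0, 0],
    [0, 0, 0],
    [0, 0, 0],
    [0, 0, 0],
    [0, 0, 0],
    [0, 0, 0],
    [0, 0, 0],
    [0, 0, 0],
    [0, 0, 0],
    [0, 0, 0]
  ],
  "xyz": [
    [-0.01, 0, 0],
    [-0.02, 0, 0],
    [-0.03, 0, 0],
    [-0.03, 0, -0.03],
    [-0.03, 0, -0.07],
    [-0.03, 0, -0.11],
    [-0.03, 0, -0.14],
    [-0.07, 0, -0.14],
    [-0.11, 0, -0.14],
    [-0.13, 0, -0.14],
    [-0.13, 0, -0.14]
  ],
  "grip": [-0.4, -0.4, -0.4, -0.4, -0.4, -0.4, -0.4, -0.4, -0.4, -0.4, -0.4]
}}

```text
time: 22.9
tool_pos: [0.5155, -0.0124, 0.2882]
tcp_rot: [2.009, 2.414, -0.001]
ft_force: [0.4, -0.4, 0.5]
width: 0.0595
grasp_force: 0.0
```

Run:
```python
from h import *
t0=snapshot("top")[...,::-1].copy(); cv2.imwrite("pics/top8.png",t0); t=cv2.cvtColor(t0,cv2.COLOR_BGR2HSV).astype(int)
m=((t[...,1]>40)&(t[...,1]<100)&(t[...,2]>185)&(abs(t[...,0]-23)<4)).astype(np.uint8)
k,l,st,c=cv2.connectedComponentsWithStats(m)
th=np.radians(10.8); E=np.array([[np.cos(th),np.sin(th)],[-np.sin(th),np.cos(th)]])
for i in range(1,k):
  if st[i,4]>600 and 130<c[i][0]<280 and c[i][1]>150:
    ct=max(cv2.findContours((l==i).astype(np.uint8),0,2)[0],key=cv2.contourArea)
    r=cv2.minAreaRect((ray("top",ct[:,0],.166)[:,:2]*1000).astype(np.float32))
    print(st[i],np.round(r[0],1),np.round(r[1],1),round(r[2],1),"corners in ejector",np.round((cv2.boxPoints(r)-[503,50])@E.T).tolist())
print(get_state()["tool_pos"])
```

```text
[ 230  142   61  163 2024] [453.3  44.8] [ 40.9 397.4] 71.1 corners in ejector [[-233.0, 85.0], [113.0, -112.0], [133.0, -76.0], [-212.0, 120.0]]
[ 187  183   36   49 1255] [481.9 164.3] [105.5  66.3] 10.8 corners in ejector [[-52.0, 149.0], [-52.0, 83.0], [53.0, 83.0], [53.0, 149.0]]
[ 139  198   32   49 1267] [447.9 279.8] [105.4  66. ] 6.4 corners in ejector [[-61.0, 273.0], [-66.0, 207.0], [39.0, 199.0], [44.0, 265.0]]
[ 0.51500265 -0.01092212  0.28810309]
```

View pics/top8.png

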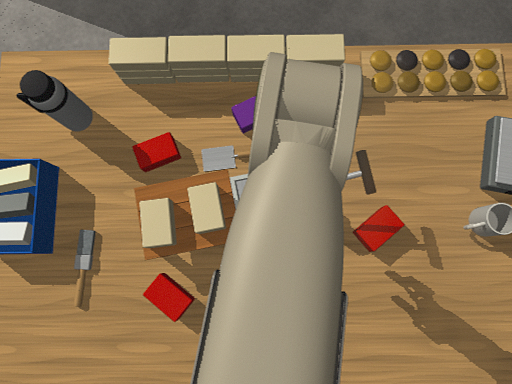

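The top view shows the loaf at (206,207), spanning ejector y 81 to 151 on the board. The old loaf at (157,222) is unmoved, and the robot is clear.

```bash
python3 -c "
from cell import *
print(hand_in())"
```

```text
the job is handed in; nothing more can be done
None
```

The job is handed in at about 23 s of the 72 s limit: seven full lever strokes raised the loaf completely out of the mould, and it was pushed sideways to rest flat and wholly on the curing board, with the old loaf undisturbed.

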